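Tighten the hub knob of a free-spinning lapping disc

ROBOT

A 7-joint arm with a two-finger parallel gripper is mounted at the origin on the work surface. World frame = base frame: x ahead of the robot, y to its left, z up, the work surface at z = 0. Lengths are in m, angles in rad, forces in N, time in s.
With the tool pointing down it reaches from about 0.4 to 0.85 m from the base axis. Payload 10.4 kg.
Tool frame: the origin (TCP) lies at the very end of the fingers, on their centre line; the grasp point (between the pads) lies 19 mm behind it; z points along the fingers, y is the direction in which the jaws open and shut (so a half turn about z gives the same grasp; the last joint's range is limited). The gripper opens to 87 mm and grips with 3 to 60 N. Pads are 19 mm wide; open, the fingers measure 117 mm over their backs; the gripper's body (75 mm by 190 mm) begins 51 mm behind the grasp point.
Start: joints at [-1.247, 0.332, -0.065, 1.46, 0.022, 1.35, -0.088], TCP at [0.212, 0.588, 0.223] pointing down, gripper open.
Joint ranges: [-2.6, 2.6], [-0.5, 2.12], [-1.47, 1.34], [0.16, 2.42], [-1.27, 4.41], [0.06, 2.06], [-2.6, 2.6]. Speed limits (rad/s): [2.22, 2.22, 2.79, 2.79, 3.14, 3.14, 3.14].

INTERFACE

Orientations are given as a unit quaternion [x, y, z, w].
In Python, from bench import read_state, imaging, r gives the robot as it stands. The module is installed in compiled form; this text tells all that it offers.
- The arm moves only by the tool move_arm, never from a script. Its argument "series" is a list of rows, each a list of 4 numbers: the shift along the tool's x, y, z in m, then the turn about the tool's z in rad. In form: [[x, y, z, roll], ...]. A call has 1 to 20 rows; each row is the pose to reach, as a shift and turn from the pose commanded when the call began, along the tool's axes at that moment; what a row does not reach only later rows make up. A row lasts 1/10 s, in which the tool goes at most 50 mm and 8.59 degrees, less where a joint would pass 70% of its speed; a pose out of reach is approached as far as the arm can. A call with a gripper value outside its range is refused whole. "claw" is the gripper's target within -1 to 1 (fully open at 1, half-way at 0, shut at -1), set as the call begins (left out, the last holds). The fingers move at their own pace and stop on an object; "newtons" is the grip in N (left out, the last holds). Time passes only in rows, so rows that repeat a pose let the fingers close. It gives the time, the measured TCP pose, the force and the opening at its end, in the units of the state.
- read_state(): the state, without advancing time (a new reading comes with each control period).
- imaging.camera(name): name is "scene" or "top"; returns (picture, depth): 420x560x3 uint8, red, green, blue; 420x560 float32, m along the optical axis (not along the pixel's ray), 0 where there is no reading.
- imaging.get_calibration(name): a dict with "camera_matrix" (3x3 intrinsics, pixels), "R" (3x3) and "t" (3): a world point X has camera coordinates R X + t. Camera axes: x right, y down, z forward; pixel columns grow to the right and rows downward; lengths in m; the calibration is good to about 2 mm. A picture is of the moment at which its call begins. get_calibration takes no time and is no camera call.
- r.close_job(): hands the job in, once; it reports no verdict.
The state is a dict: "time": time; "joint_positions": joint angles; "joint_vel": joint speeds; "joint_torque": joint torques, N m; "ee_pos": TCP position; "eef_rot": TCP orientation; "ft_force": force on the tool from outside, world axes, zero at the start; "torque": the same for the moment, N m; "width": finger opening in m.
Only numpy, scipy, OpenCV 4.12 (cv2) and the standard library are available. Lean on these libraries where they do the work, as an engineer would, in place of code of your own. Each camera call takes 0.05 s, during which the arm holds its last target.

TASK

The lapping disc on the bench machine has just been changed and its black hub knob is still loose, but disc and knob spin round together when the knob is turned. Push the locking bolt fully home into one of the notches in the disc's rim (turn the disc first if a tooth is in the way), tighten the knob clockwise, as seen from above, until it comes up against its stop, then draw the bolt fully back out so that the disc is free again, and leave the jar, the screwdriver and the clock undisturbed.

Things in the scene. Friction and masses are not known exactly. Their poses are not given: they have to be found in the camera images.
- machine: the fixed lapping machine, a grey housing 220 x 220 mm and 70 mm high, with a 100 mm wide extension of the same height that carries the locking bolt on its +y side (to y = 205 mm). Origin: on the vertical spindle axis of the disc, at bench level (z = 0). Its +z is up and its +y points from the spindle to the locking bolt
- disc_mid (a point): centre of the disc's upper face, on the spindle axis, 92 mm above the bench; turns with the disc. The disc is aluminium, level, 12 mm thick, 170 mm across its 8 rim teeth (each 34 mm wide; 132 mm across the bottoms of the notches). Notches lie at every 45 degrees; the point's +x axis points through the middle of one of them, +z is up
- disc (a joint): turn of the disc on its spindle (rad), growing anticlockwise from above; no end stop. It spins very easily (about 0.012 N m) and stays where it is left. It reads 0 when a notch points along the machine's +x, and at every multiple of 45 degrees (0.785 rad) a notch faces the bolt squarely
- knob_grip (a point): middle of the hub knob's grip bar, on the spindle axis, 126 mm above the bench (bar from 108 to 144 mm). The knob is a black plastic bar 80 mm long, 18 mm thick and 36 mm high on a 34 mm boss, sitting on the disc. The point's +x runs along the bar, +z is up
- knob (a joint): turn of the knob relative to the disc (rad), growing clockwise from above as it tightens; 2.0 is tight against its stop and it starts between 0.1 and 0.7. Turning it on the disc takes about 0.25 N m, so while the disc is not locked they turn together and this value does not change; it stays where it is left
- bolt_grip (a point): centre of the locking bolt's upright handle, a steel pin 20 mm across, rising from 93 to 149 mm above the bench; the point is at 125 mm. Drawn out, it stands 155 mm from the spindle axis along the machine's +y. The bolt is a steel bar 14 mm wide with a round nose whose tip lies 59 mm from the handle's axis towards the disc, at the height of the rim teeth
- bolt (a joint): travel of the locking bolt (m) towards the spindle along the machine's -y: 0 fully drawn back, 0.026 fully home in a notch. Sliding friction about 3 N, no spring: it stays where it is left. It enters when a notch faces it within about 6 degrees (the round nose then nudges the disc square); farther off it may block on a tooth. Locked, the disc still has about 4 degrees of play either way
- jar_mid (a point): bystander: a closed glass jar 68 mm across and 85 mm high, standing; the point is at its centre, half-way up
- screwdriver_grip (a point): bystander: a screwdriver 170 mm long lying flat; the point is on its handle
- clock_mid (a point): bystander: a small brass table clock 90 mm wide, 100 mm high, on a wooden foot 60 x 90 mm; the point is 50 mm above the bench, at its middle

How it is judged:
By the outcome, as a careful person would: the job done as asked, in the order asked, and still so for the second after the job is handed in, with the robot touching nothing.
It also fails if it takes over 72 s, if anything falls off the work surface, if the arm or the gripper's body presses on something with over 40 N, if the wrist force passes 120 N, or if a joint passes its speed limit or range.

## Working session

There is one attempt and no reset: what is moved stays moved. The work goes in short steps, Python scripts to look and compute and a tool call to move; the robot and the scene stay as the last step left them, time stands still between calls to the robot, and variables do not carry over. Pictures are saved under pics/ and viewed, and the job is handed in when it is done.

Besides the shell and the picture viewer there is one more tool, called after "Emit:" in YAML: its name, and indented under it one key for each argument. move_arm: Moves the arm, as the interface text tells. Its arguments: {"type":"object","properties":{"series":{"type":"array","items":{"type":"array","items":{"type":"number"}}},"claw":{"type":"number"},"newtons":{"type":"number"}},"required":["series"]}

```bash
mkdir -p pics; python3 - <<'E'
from bench import read_state, imaging, r
import numpy as np, cv2
s=read_state()
for k,v in s.items(): print(k,np.round(v,4))
for n in ["scene","top"]:
    p,d=imaging.camera(n); c=imaging.get_calibration(n)
    cv2.imwrite(f"pics/{n}0.png",p[:,:,::-1]); np.savez(f"{n}0.npz",p=p,d=d,K=c["camera_matrix"],R=c["R"],t=c["t"])
    print(n,c)
E
```

```text
time 0.0
joint_positions [-1.2466  0.3329 -0.0647  1.4609  0.0216  1.35   -0.0885]
joint_vel [-0.0002  0.001   0.0008  0.0002 -0.0012 -0.001  -0.0005]
joint_torque [-4.00000e-04 -6.23280e+01  2.38000e-02 -3.89863e+01 -6.16000e-02
  4.00000e-02  2.00000e-04]
ee_pos [0.2123 0.5874 0.2218]
eef_rot [ 1.725e-01  9.850e-01 -7.000e-04 -1.000e-04]
ft_force [0.1023 0.1521 0.5806]
torque [ 0.0054 -0.0371 -0.0158]
width 0.0868
scene {'camera_matrix': array([[463.23957061,   0.        , 288.83428693],
       [  0.        , 463.23957061, 212.40141022],
       [  0.        ,   0.        ,   1.        ]]), 'R': array([[ 0.12154724,  0.9925816 , -0.00283352],
       [ 0.66078964, -0.08304694, -0.74596264],
       [-0.7406641 ,  0.08879734, -0.66598177]]), 't': array([-0.0332691 , -0.32235341,  1.65988414])}
top {'camera_matrix': array([[545.48400202,   0.        , 274.5705011 ],
       [  0.        , 545.48400202, 210.11965236],
       [  0.        ,   0.        ,   1.        ]]), 'R': array([[-2.57500255e-02, -9.99661537e-01, -3.70780235e-03],
       [-9.88065094e-01,  2.60144408e-02, -1.51824303e-01],
       [ 1.51869372e-01, -2.45929584e-04, -9.88400543e-01]]), 't': array([9.47679443e-04, 5.95963193e-01, 1.47363562e+00])}
```

View pics/scene0.png

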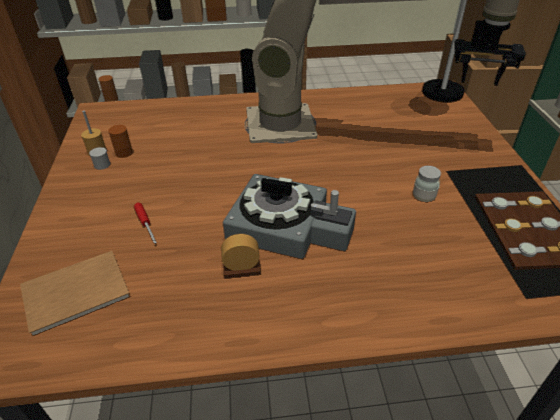

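View pics/top0.png

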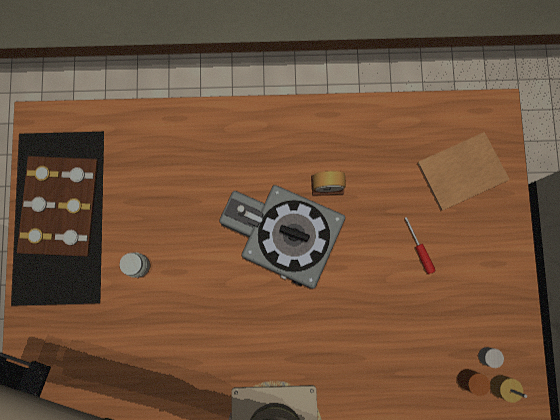

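The top picture shows the knob at about (294,234), the bolt handle at (241,210), the clock at (329,181), the jar at (134,264) and the screwdriver at (422,250). I'll zoom in next to get positions.

```bash
cat > h.py <<'E'
import numpy as np, cv2
def load(n):
    z=np.load(n); return z['p'],z['d'],z['K'],z['R'],z['t']
def cloud(d,K,R,t):
    v,u=np.mgrid[:d.shape[0],:d.shape[1]]
    c=np.stack([(u-K[0,2])/K[0,0]*d,(v-K[1,2])/K[1,1]*d,d],-1)
    return (c-t)@R
def proj(X,K,R,t):
    c=np.asarray(X)@R.T+t; q=c@K.T; return q[...,:2]/q[...,2:]
def rayz(uv,z,K,R,t):
    uv=np.atleast_2d(uv).astype(float)
    dirs=np.c_[(uv[:,0]-K[0,2])/K[0,0],(uv[:,1]-K[1,2])/K[1,1],np.ones(len(uv))]@R
    o=-t@R
    return o+dirs*((z-o[2])/dirs[:,2])[:,None]
def orth(p,K,R,t,x0,x1,y0,y1,z,s):
    # rectified view of plane z, s px/m ; rows: x decreasing, cols: y decreasing
    H=int((x1-x0)*s);W=int((y1-y0)*s)
    i,j=np.mgrid[:H,:W]
    X=np.stack([x1-i/s,y1-j/s,np.full(i.shape,z)],-1)
    m=proj(X,K,R,t).astype(np.float32)
    return cv2.remap(p,m[...,0],m[...,1],cv2.INTER_CUBIC)
E
python3 - <<'E'
from h import *
for n in ["top","scene"]:
    p,d,K,R,t=load(n+"0.npz"); P=cloud(d,K,R,t)
    ok=d>0
    for lab,lo,hi,inx in [("clock",.03,.11,None)]: pass
    z=P[...,2]
    for a,b in [(.03,.06),(.064,.076),(.088,.096),(.115,.135),(.138,.150)]:
        m=ok&(z>a)&(z<b)&(P[...,0]>.3)&(P[...,0]<.9)&(abs(P[...,1])<.5)
        k,l,st,_=cv2.connectedComponentsWithStats(m.astype(np.uint8))
        for i in range(1,k):
            if st[i,4]>15:
                q=P[l==i]; print(n,(a,b),st[i,4],q.mean(0).round(4),q.min(0).round(3),q.max(0).round(3))
p,d,K,R,t=load("top0.npz")
o=orth(p,K,R,t,.38,.72,-.2,.25,.092,1700)
cv2.imwrite("pics/o0.png",o[:,:,::-1])
E
```

```text
top (0.03, 0.06) 55 [ 0.6504 -0.1661  0.0462] [ 0.648 -0.206  0.03 ] [ 0.66  -0.123  0.059]
top (0.03, 0.06) 20 [0.5441 0.1007 0.0477] [0.534 0.08  0.033] [0.556 0.125 0.06 ]
top (0.03, 0.06) 127 [0.4483 0.3542 0.0492] [0.421 0.341 0.031] [0.486 0.387 0.06 ]
top (0.03, 0.06) 18 [ 0.4106 -0.0327  0.0464] [ 0.405 -0.041  0.038] [ 0.416 -0.025  0.06 ]
top (0.03, 0.06) 29 [ 0.3933 -0.0687  0.0497] [ 0.385 -0.082  0.032] [ 0.402 -0.057  0.06 ]
top (0.064, 0.076) 33 [ 0.6684 -0.1267  0.0707] [ 0.65  -0.133  0.064] [ 0.69  -0.123  0.076]
top (0.064, 0.076) 3876 [ 0.5272 -0.0403  0.0701] [ 0.383 -0.204  0.064] [0.663 0.138 0.076]
top (0.064, 0.076) 24 [0.5866 0.0973 0.0741] [0.581 0.085 0.07 ] [0.598 0.108 0.076]
top (0.088, 0.096) 69 [ 0.6722 -0.1882  0.0925] [ 0.65  -0.201  0.088] [ 0.692 -0.173  0.096]
top (0.088, 0.096) 82 [ 0.6671 -0.1493  0.0923] [ 0.649 -0.178  0.088] [ 0.691 -0.135  0.096]
top (0.088, 0.096) 1825 [ 0.5189 -0.0638  0.0919] [ 0.437 -0.149  0.088] [0.605 0.021 0.096]
top (0.088, 0.096) 156 [0.5709 0.0417 0.0924] [0.546 0.019 0.088] [0.59  0.066 0.096]
top (0.138, 0.15) 
[... 839 characters left out ...]
 0.0905] [ 0.441 -0.048  0.088] [ 0.46  -0.018  0.094]
scene (0.088, 0.096) 1315 [ 0.5426 -0.0664  0.091 ] [ 0.445 -0.148  0.088] [0.607 0.02  0.096]
scene (0.088, 0.096) 188 [0.5758 0.0445 0.0916] [0.547 0.019 0.088] [0.598 0.085 0.096]
scene (0.088, 0.096) 193 [ 0.6777 -0.1663  0.0919] [ 0.651 -0.197  0.088] [ 0.696 -0.138  0.096]
scene (0.115, 0.135) 199 [ 0.5296 -0.0647  0.1251] [ 0.512 -0.103  0.115] [ 0.546 -0.025  0.135]
scene (0.115, 0.135) 50 [0.5941 0.0717 0.1254] [0.582 0.064 0.115] [0.599 0.082 0.135]
scene (0.138, 0.15) 156 [ 0.5243 -0.0638  0.1417] [ 0.501 -0.103  0.138] [ 0.544 -0.028  0.146]
scene (0.138, 0.15) 52 [0.5909 0.0734 0.1453] [0.577 0.065 0.138] [0.599 0.084 0.15 ]
```

View pics/o0.png

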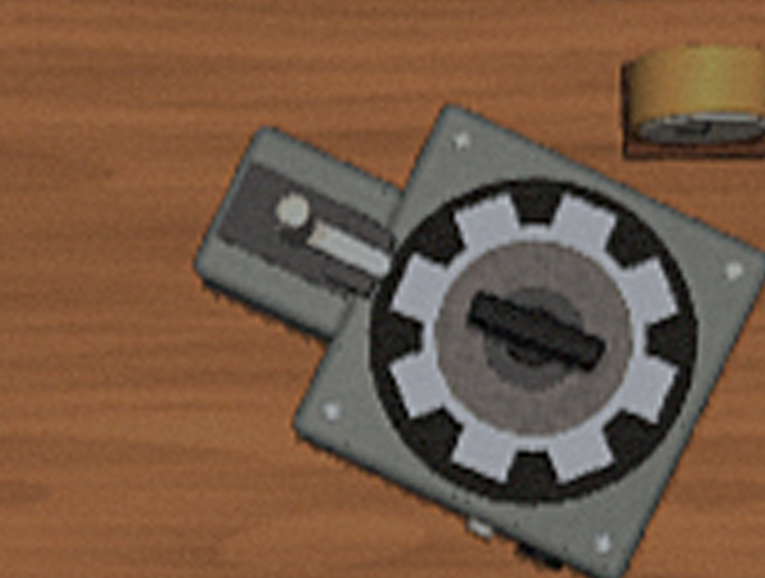

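```bash
cat > meas.py <<'E'
from h import *
from scipy.optimize import minimize
def measure(n,f,verbose=True):
    p,d,K,R,t=load(f); g=p.mean(2).astype(np.float32); P=cloud(d,K,R,t)
    th=np.radians(np.arange(0,360,.5))
    def samp(c,rad):
        X=np.stack([c[0]+rad*np.cos(th),c[1]+rad*np.sin(th),np.full(th.shape,.092)],-1)
        m=proj(X,K,R,t).astype(np.float32)[None]
        return cv2.remap(g,m[...,0],m[...,1],cv2.INTER_LINEAR)[0]
    # 8-fold amplitude maximisation over centre, and phase
    def cost(c):
        return -sum(abs((samp(c,r_)*np.exp(-8j*th)).mean()) for r_ in np.arange(.068,.084,.002))
    b=minimize(cost,[.520,-.064],method="Nelder-Mead",options=dict(initial_simplex=[[.520,-.064],[.524,-.064],[.520,-.060]],xatol=1e-4))
    c=b.x
    ph=sum((samp(c,r_)*np.exp(-8j*th)).mean() for r_ in np.arange(.070,.082,.002))
    # bright max at tooth: 8*theta+angle(ph)... sum g e^{-8i th}: angle = -8*th_tooth
    tooth=np.degrees(-np.angle(ph))/8; notch=(tooth+22.5)%45
    z=P[...,2];out={}
    m=(d>0)&(z>.137)&(z<.155)&(np.hypot(P[...,0]-c[0],P[...,1]-c[1])<.05)
    q=P[m][:,:2].astype(np.float32); rc=cv2.minAreaRect(q)
    u,s,vt=np.linalg.svd(q-q.mean(0)); a=np.degrees(np.arctan2(vt[0,1],vt[0,0]))%180
    m=(d>0)&(z>.137)&(z<.155)&(np.hypot(P[...,0]-.587,P[...,1]-.065)<.045)
    h=P[m]
    print(n,"disc c",c.round(4),"notch mod45",notch.round(2),"bar c",np.round(rc[0],4),np.round(rc[1],3),"angle",a.round(2),
      "handle",h.mean(0).round(4), ((h.max(0)+h.min(0))/2).round(4))
    return c
if __name__=="__main__":
    import sys
    k=sys.argv[1]
    for n in ["top","scene"]: measure(n,f"{n}{k}.npz")
E
python3 meas.py 0
python3 - <<'E'
from h import *
for n in ["top","scene"]:
    p,d,K,R,t=load(n+"0.npz"); P=cloud(d,K,R,t); z=P[...,2]
    m=(d>0)&(z>.066)&(z<.074)&(P[...,0]>.35)&(P[...,0]<.7)&(P[...,1]>-.25)&(P[...,1]<.2)
    q=P[m][:,:2]
    # fit orientation of housing: minimise box error, 220 in x, -110..205 in y
    from scipy.optimize import minimize
    best=None
    for a in np.radians(np.arange(-32,-18,.25)):
        ex=np.array([np.cos(a),np.sin(a)]);ey=np.array([-np.sin(a),np.cos(a)])
        X=q@ex;Y=q@ey
        w=np.ptp(np.percentile(X,[.3,99.7]))+np.ptp(np.percentile(Y,[.3,99.7]))
        if best is None or w<best[0]: best=(w,np.degrees(a),(X.max()+X.min())/2*ex+((Y.min()+.11))*ey, X.min(),X.max(),Y.min(),Y.max())
    print(n,best)
E
```

```text
top disc c [ 0.5214 -0.0639] notch mod45 44.19 bar c [ 0.5203 -0.0638] [0.079 0.019] angle 68.1 handle [0.586  0.074  0.1471] [0.5868 0.074  0.1454]
scene disc c [ 0.5242 -0.0649] notch mod45 0.33 bar c [ 0.5233 -0.064 ] [0.079 0.02 ] angle 67.99 handle [0.5911 0.0732 0.1448] [0.5883 0.0741 0.1434]
top (np.float64(0.6090651911616785), np.float64(-25.0), array([ 0.56789305, -0.0852034 ]), np.float64(0.38855517567761927), np.float64(0.7128336291447795), np.float64(0.05278146728724186), np.float64(0.3663854228993574))
scene (np.float64(0.6277244608679349), np.float64(-24.5), array([ 0.57183306, -0.0865884 ]), np.float64(0.3932685431392606), np.float64(0.7192385748447327), np.float64(0.04834321826431942), np.float64(0.3614448838123429))
```

```bash
cat > go.py <<'E'
import sys
from bench import read_state
import numpy as np
from scipy.spatial.transform import Rotation as Ro
def show(tgts):
    s=read_state(); R=Ro.from_quat(s['eef_rot']).as_matrix(); p=np.array(s['ee_pos'])
    ja=np.degrees(np.arctan2(R[1,1],R[0,1]))
    print("t",round(float(s['time']),2),"p",p.round(4),"jaw",ja.round(2),"w",round(float(s['width']),4),"F",np.round(s['ft_force'],1),"M",np.round(s['torque'],2),"q",np.round(s['joint_positions'],2),"tilt",R[:,2].round(3))
    for T in tgts:
        dl=R.T@(np.array(T[:3])-p); a=(ja-T[3]+180)%360-180
        print(T,"->",dl.round(4),"roll",np.radians(a).round(4))
if __name__=="__main__":
    show([list(map(float,a.split(','))) for a in sys.argv[1:]])
E
python3 go.py .522,-.064,.21,-22
python3 - <<'E'
from h import *
for n in ["top","scene"]:
    p,d,K,R,t=load(n+"0.npz"); P=cloud(d,K,R,t); z=P[...,2]
    m=(d>0)&(z>.066)&(z<.073)&(P[...,0]>.35)&(P[...,0]<.7)&(P[...,1]>-.25)&(P[...,1]<.2)&~((P[...,0]>.635)&(P[...,1]<-.11))
    q=P[m][:,:2]
    best=[]
    for a in np.radians(np.arange(-32,-18,.25)):
        ex=np.array([np.cos(a),np.sin(a)]);ey=np.array([-np.sin(a),np.cos(a)])
        X=np.percentile(q@ex,[.3,99.7]);Y=np.percentile(q@ey,[.3,99.7])
        best.append((np.ptp(X)+np.ptp(Y),np.degrees(a),np.ptp(X),np.ptp(Y),X.mean()*ex+(Y[0]+.11)*ey))
    print(n,min(best,key=lambda b:b[0]))
E
```

```text
t 0.1 p [0.2123 0.5875 0.2219] jaw 70.14 w 0.0873 F [-0.1  0.6  0.7] M [ 0.01 -0.    0.01] q [-1.25  0.33 -0.06  1.46  0.02  1.35 -0.09] tilt [-0.    -0.001 -1.   ]
[0.522, -0.064, 0.21, -22.0] -> [-0.5126 -0.5075  0.0125] roll 1.6081
top (np.float64(0.5263282320414133), np.float64(-25.75), np.float64(0.21656185592427551), np.float64(0.30976637611713775), array([ 0.52081188, -0.06155532]))
scene (np.float64(0.5248811167224969), np.float64(-26.250000000000004), np.float64(0.21573633670701742), np.float64(0.3091447800154795), array([ 0.52470788, -0.06228075]))
```

Emit:
move_arm:
  series:
    - [-0.03, -0.03, 0, 0.1]
    - [-0.06, -0.06, 0, 0.2]
    - [-0.09, -0.09, 0, 0.3]
    - [-0.12, -0.12, 0, 0.4]
    - [-0.15, -0.15, 0, 0.5]
    - [-0.18, -0.18, 0, 0.6]
    - [-0.21, -0.21, 0, 0.7]
    - [-0.24, -0.24, 0, 0.8]
    - [-0.27, -0.27, 0, 0.9]
    - [-0.3, -0.3, 0, 1.0]
    - [-0.33, -0.33, 0, 1.1]
    - [-0.36, -0.36, 0, 1.2]
    - [-0.39, -0.39, 0, 1.3]
    - [-0.42, -0.42, 0, 1.4]
    - [-0.45, -0.45, 0, 1.5]
    - [-0.48, -0.48, 0, 1.55]
    - [-0.5, -0.5, 0.0, 1.608]
    - [-0.5126, -0.5075, 0.0125, 1.608]
    - [-0.5126, -0.5075, 0.0125, 1.608]
    - [-0.5126, -0.5075, 0.0125, 1.608]
  claw: 1

```text
time: 2.1
ee_pos: [0.5215, -0.0632, 0.2097]
eef_rot: [0.829, 0.559, -0.001, -0.0]
ft_force: [0.1, 0.5, -0.3]
width: 0.0869
```

```bash
python3 go.py .522,-.064,.21,-22 .522,-.064,.113,-22
```

```text
t 2.1 p [ 0.5215 -0.0632  0.2097] jaw -21.99 w 0.0869 F [ 0.1  0.5 -0.3] M [-0.05  0.09 -0.03] q [-0.54  0.12  0.62  1.77 -0.07  1.27 -0.28] tilt [-0.001 -0.    -1.   ]
[0.522, -0.064, 0.21, -22.0] -> [-0.0005  0.0008 -0.0003] roll 0.0001
[0.522, -0.064, 0.113, -22.0] -> [-0.0005  0.0009  0.0967] roll 0.0001
```

Emit:
move_arm:
  series:
    - [0, 0, 0.02, 0]
    - [0, 0, 0.04, 0]
    - [0, 0, 0.06, 0]
    - [0, 0, 0.075, 0]
    - [0, 0, 0.085, 0]
    - [0, 0, 0.092, 0]
    - [0, 0, 0.097, 0]
    - [0, 0, 0.097, 0]

```text
time: 2.9
ee_pos: [0.5219, -0.0634, 0.1129]
eef_rot: [0.829, 0.559, -0.0, -0.0]
ft_force: [-0.4, 0.5, 0.7]
width: 0.0867
```

Emit:
move_arm:
  series:
    - [0, 0, 0, 0]
    - [0, 0, 0, 0]
    - [0, 0, 0, 0]
    - [0, 0, 0, 0]
    - [0, 0, 0, 0]
    - [0, 0, 0, 0]
    - [0, 0, 0, 0]
    - [0, 0, 0, 0]
    - [0, 0, 0, 0]
    - [0, 0, 0, 0]
  claw: -1
  newtons: 15

```text
time: 3.9
ee_pos: [0.5208, -0.0632, 0.1129]
eef_rot: [0.829, 0.559, -0.001, -0.001]
ft_force: [-6.4, 0.6, 3.1]
width: 0.0178
```

```bash
python3 go.py .522,-.064,.113,-2.6
```

```text
t 3.9 p [ 0.5208 -0.0632  0.1129] jaw -22.0 w 0.0178 F [-6.4  0.6  3.1] M [0.17 1.3  0.08] q [-0.51  0.23  0.61  1.88 -0.15  1.08 -0.22] tilt [-0.003  0.001 -1.   ]
[0.522, -0.064, 0.113, -2.6] -> [-0.0003  0.0014 -0.0001] roll -0.3385
```

Emit:
move_arm:
  series:
    - [0, -0.001, 0, 0]
    - [0, -0.0015, 0, -0.07]
    - [0, -0.0015, 0, -0.14]
    - [0, -0.0015, 0, -0.21]
    - [0, -0.0015, 0, -0.28]
    - [0, -0.0015, 0, -0.3385]
    - [0, -0.0015, 0, -0.3385]
    - [0, -0.0015, 0, -0.3385]

```text
time: 4.7
ee_pos: [0.5202, -0.063, 0.1129]
eef_rot: [0.724, 0.69, -0.0, -0.0]
ft_force: [-4.4, 2.1, 3.1]
width: 0.0178
```

```bash
python3 go.py
```

```text
t 4.7 p [ 0.5202 -0.063   0.1129] jaw -2.71 w 0.0178 F [-4.4  2.1  3.1] M [ 0.25  1.14 -0.04] q [-0.47  0.22  0.57  1.89 -0.13  1.07  0.1 ] tilt [-0.001  0.    -1.   ]
```

Emit:
move_arm:
  series:
    - [0, 0, 0, 0]
    - [0, 0, 0, 0]
    - [0, 0, 0, 0]
    - [0, 0, 0, 0]
    - [0, 0, 0, 0]
    - [0, 0, 0, 0]
  claw: 1

```text
time: 5.3
ee_pos: [0.5206, -0.0632, 0.113]
eef_rot: [0.723, 0.691, 0.0, 0.0]
ft_force: [-0.2, -0.5, -0.3]
width: 0.0579
```

Emit:
move_arm:
  series:
    - [0, 0, -0.02, 0]
    - [0, 0, -0.04, 0]
    - [0, 0, -0.06, 0]
    - [0, 0, -0.08, 0]
    - [0, 0, -0.09, 0]
    - [0, 0, -0.09, 0]

```text
time: 5.9
ee_pos: [0.5213, -0.0632, 0.2041]
eef_rot: [0.723, 0.691, 0.001, 0.001]
ft_force: [-0.3, 0.0, -0.2]
width: 0.0868
```

```bash
python3 go.py .587,.075,.2,64.2 .587,.075,.108,64.2
```

```text
t 5.9 p [ 0.5213 -0.0632  0.2041] jaw -2.61 w 0.0868 F [-0.3  0.  -0.2] M [-0.05  0.03 -0.05] q [-0.5   0.12  0.58  1.78 -0.07  1.26  0.05] tilt [ 0.002  0.    -1.   ]
[0.587, 0.075, 0.2, 64.2] -> [0.141  0.0593 0.0043] roll -1.166
[0.587, 0.075, 0.108, 64.2] -> [0.141  0.0591 0.0963] roll -1.166
```

Emit:
move_arm:
  series:
    - [0.018, 0.007, 0.002, -0.146]
    - [0.035, 0.015, 0.004, -0.292]
    - [0.053, 0.022, 0.004, -0.437]
    - [0.07, 0.03, 0.004, -0.583]
    - [0.088, 0.037, 0.004, -0.729]
    - [0.106, 0.044, 0.004, -0.875]
    - [0.123, 0.052, 0.004, -1.02]
    - [0.141, 0.0593, 0.004, -1.166]
    - [0.141, 0.0593, 0.004, -1.166]
    - [0.141, 0.0593, 0.004, -1.166]

```text
time: 6.9
ee_pos: [0.5858, 0.0747, 0.1978]
eef_rot: [0.224, 0.975, -0.001, -0.001]
ft_force: [0.2, -0.1, -0.4]
width: 0.0872
```

```bash
cat > snap.py <<'E'
import sys
from bench import imaging
import numpy as np, cv2
from h import *
k=sys.argv[1]
for n in ["top","scene"]:
    p,d=imaging.camera(n); c=imaging.get_calibration(n)
    np.savez(f"{n}{k}.npz",p=p,d=d,K=c["camera_matrix"],R=c["R"],t=c["t"])
    if n=="top":
        a=orth(p,c["camera_matrix"],c["R"],c["t"],.36,.68,-.2,.2,.092,1000); 
    else:
        b=cv2.resize(p[140:300,190:390],None,fx=2,fy=2,interpolation=cv2.INTER_CUBIC)
cv2.imwrite(f"pics/s{k}.png",np.hstack([a,b[:320,:400]])[:,:,::-1])
E
python3 snap.py 1; python3 meas.py 1;python3 go.py .587,.075,.108,64.2
```

```text
t 7.0 p [0.5859 0.0738 0.1984] jaw 64.0 w 0.0871 F [0.2 0.4 0.3] M [-0.06  0.02  0.01] q [-0.52  0.28  0.38  1.61 -0.11  1.28  1.  ] tilt [-0.001 -0.001 -1.   ]
[0.587, 0.075, 0.108, 64.2] -> [-0.0005  0.0016  0.0904] roll -0.0034meas.py:25: RuntimeWarning: Mean of empty slice.
  "handle",h.mean(0).round(4), ((h.max(0)+h.min(0))/2).round(4))
  ret = um.true_divide(
Traceback (most recent call last):
  File "meas.py", line 30, in <module>
    for n in ["top","scene"]: measure(n,f"{n}{k}.npz")
                              ~~~~~~~^^^^^^^^^^^^^^^^^
  File "meas.py", line 25, in measure
    "handle",h.mean(0).round(4), ((h.max(0)+h.min(0))/2).round(4))
                                   ~~~~~^^^
ValueError: zero-size array to reduction operation maximum which has no identity
```

View pics/s1.png

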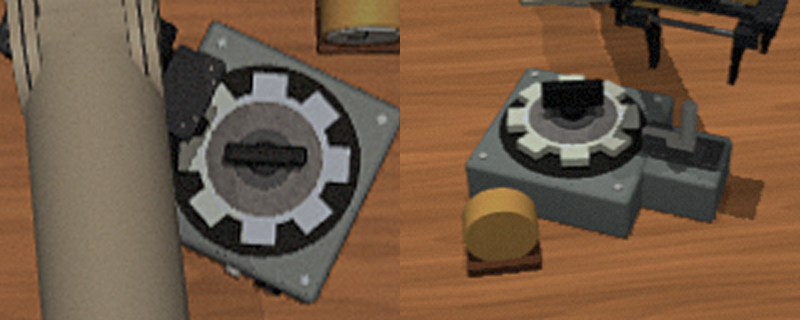

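The bar is now roughly along world y. In the right-hand scene crop, a notch opens towards the bolt at about (640,130). The arm covers part of the top view, so I'll measure the phase from the scene camera only.

```bash
python3 -c "
from meas import *
measure('scene','scene1.npz')"
```

```text
scene disc c [ 0.525  -0.0641] notch mod45 17.55 bar c [ 0.5225 -0.064 ] [0.079 0.021] angle 86.32 handle [0.5911 0.0734 0.1453] [0.5882 0.0741 0.1438]
```

Emit:
move_arm:
  series:
    - [0, 0.001, 0.02, 0]
    - [0, 0.001, 0.04, 0]
    - [0, 0.001, 0.06, 0]
    - [0, 0.001, 0.075, 0]
    - [0, 0.001, 0.085, 0]
    - [0, 0.001, 0.0904, 0]
    - [0, 0.001, 0.0904, 0]

```text
time: 7.7
ee_pos: [0.5866, 0.0757, 0.1083]
eef_rot: [0.224, 0.975, -0.0, -0.0]
ft_force: [-0.5, -0.0, -0.1]
width: 0.0872
```

Emit:
move_arm:
  series:
    - [0, 0, 0, 0]
    - [0, 0, 0, 0]
    - [0, 0, 0, 0]
    - [0, 0, 0, 0]
    - [0, 0, 0, 0]
    - [0, 0, 0, 0]
    - [0, 0, 0, 0]
    - [0, 0, 0, 0]
    - [0, 0, 0, 0]
  claw: -1
  newtons: 20

```text
time: 8.6
ee_pos: [0.5866, 0.0757, 0.1086]
eef_rot: [0.223, 0.975, -0.0, -0.0]
ft_force: [-1.7, -2.4, 0.2]
width: 0.0233
```

```bash
python3 go.py
```

```text
t 8.6 p [0.5866 0.0757 0.1086] jaw 64.19 w 0.0233 F [-1.7 -2.4  0.2] M [-0.6   0.37 -0.02] q [-0.51  0.36  0.37  1.71 -0.14  1.1   1.02] tilt [-0. -0. -1.]
```

Emit:
move_arm:
  series:
    - [0, 0, 0, 0]
    - [0, -0.004, 0, 0]
    - [0, -0.008, 0, 0]
    - [0, -0.012, 0, 0]
    - [0, -0.016, 0, 0]
    - [0, -0.02, 0, 0]
    - [0, -0.02, 0, 0]

```text
time: 9.3
ee_pos: [0.5776, 0.057, 0.1086]
eef_rot: [0.224, 0.975, -0.0, -0.0]
ft_force: [0.9, -0.5, -1.3]
width: 0.0191
```

```bash
python3 go.py
```

```text
t 9.3 p [0.5776 0.057  0.1086] jaw 64.15 w 0.0191 F [ 0.9 -0.5 -1.3] M [-0.16 -0.15 -0.06] q [-0.49  0.33  0.38  1.74 -0.14  1.1   1.05] tilt [-0.001 -0.    -1.   ]
```

Emit:
move_arm:
  series:
    - [0, -0.002, 0, 0]
    - [0, -0.004, 0, 0]
    - [0, -0.005, 0, 0]
    - [0, -0.006, 0, 0]
    - [0, -0.006, 0, 0]
    - [0, -0.006, 0, 0]

```text
time: 9.9
ee_pos: [0.5754, 0.0524, 0.1086]
eef_rot: [0.223, 0.975, -0.0, -0.0]
ft_force: [2.3, 0.9, -2.4]
width: 0.0194
```

```bash
python3 go.py
```

```text
t 9.9 p [0.5754 0.0524 0.1086] jaw 64.2 w 0.0194 F [ 2.3  0.9 -2.4] M [ 0.22 -0.55 -0.01] q [-0.49  0.33  0.38  1.75 -0.13  1.09  1.06] tilt [-0. -0. -1.]
```

Emit:
move_arm:
  series:
    - [0, -0.001, 0, 0]
    - [0, -0.002, 0, 0]
    - [0, -0.003, 0, 0]
    - [0, -0.003, 0, 0]
    - [0, -0.003, 0, 0]

```text
time: 10.4
ee_pos: [0.5749, 0.0516, 0.1087]
eef_rot: [0.223, 0.975, 0.001, 0.001]
ft_force: [8.3, 6.9, -6.9]
width: 0.0195
```

```bash
python3 go.py
```

```text
t 10.4 p [0.5749 0.0516 0.1087] jaw 64.28 w 0.0195 F [ 8.3  6.9 -6.9] M [ 1.42 -1.77 -0.06] q [-0.48  0.33  0.38  1.75 -0.14  1.09  1.06] tilt [ 0.002  0.002 -1.   ]
```

Emit:
move_arm:
  series:
    - [0, 0.003, 0, 0]
    - [0, 0.003, 0, 0]
    - [0, 0.003, 0, 0]
    - [0, 0.003, 0, 0]
    - [0, 0.003, 0, 0]
    - [0, 0.003, 0, 0]
    - [0, 0.003, 0, 0]
  claw: 1

```text
time: 11.1
ee_pos: [0.5754, 0.0524, 0.1087]
eef_rot: [0.223, 0.975, 0.0, -0.0]
ft_force: [-0.7, -0.2, 0.6]
width: 0.0676
```

Emit:
move_arm:
  series:
    - [0, 0, -0.02, 0]
    - [0, 0, -0.04, 0]
    - [0, 0, -0.06, 0]
    - [0, 0, -0.08, 0]
    - [0, 0, -0.09, 0]
    - [0, 0, -0.09, 0]

```text
time: 11.7
ee_pos: [0.5761, 0.0526, 0.1998]
eef_rot: [0.223, 0.975, 0.001, 0.001]
ft_force: [1.0, 0.4, -0.3]
width: 0.0871
```

```bash
python3 snap.py 2; python3 -c "
from meas import *
measure('scene','scene2.npz')"; python3 go.py .5203,-.0632,.2,-3 .5203,-.0632,.113,-3
```

```text
scene disc c [ 0.5254 -0.0643] notch mod45 17.53 bar c [ 0.5236 -0.0642] [0.079 0.021] angle 86.59 handle [0.5802 0.0511 0.1451] [0.579  0.0511 0.1439]
t 11.8 p [0.5751 0.0525 0.1978] jaw 64.2 w 0.087 F [-0.3  0.2 -0. ] M [ 0.   -0.02  0.  ] q [-0.5   0.25  0.39  1.65 -0.1   1.27  1.03] tilt [-0.001 -0.    -1.   ]
[0.5203, -0.0632, 0.2, -3.0] -> [-0.001  -0.128  -0.0021] roll 1.1729
[0.5203, -0.0632, 0.113, -3.0] -> [-0.0011 -0.128   0.0849] roll 1.1729
```

View pics/s2.png

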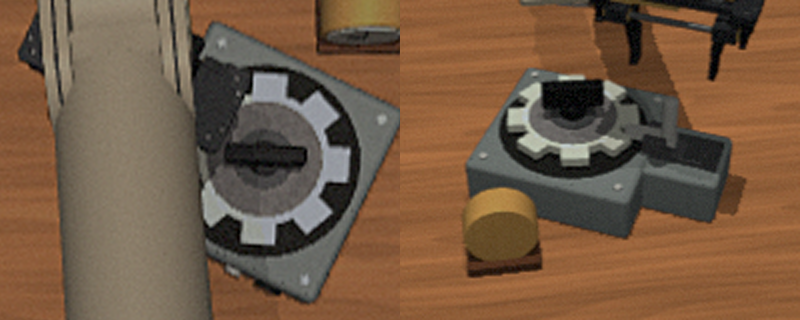

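The handle moved about 25 mm in the camera, and I eased back slightly before opening, so the bolt may sit about 1 mm short. I'll press it home again and release without backing off.

Emit:
move_arm:
  series:
    - [0, 0, 0.02, 0]
    - [0, 0, 0.04, 0]
    - [0, 0, 0.06, 0]
    - [0, 0, 0.075, 0]
    - [0, 0, 0.085, 0]
    - [0, 0, 0.09, 0]
    - [0, 0, 0.09, 0]

```text
time: 12.5
ee_pos: [0.5752, 0.0525, 0.1082]
eef_rot: [0.223, 0.975, -0.0, -0.0]
ft_force: [0.2, 0.3, -0.5]
width: 0.0875
```

Emit:
move_arm:
  series:
    - [0, 0, 0, 0]
    - [0, 0, 0, 0]
    - [0, 0, 0, 0]
    - [0, 0, 0, 0]
    - [0, 0, 0, 0]
    - [0, 0, 0, 0]
    - [0, 0, 0, 0]
    - [0, 0, 0, 0]
    - [0, 0, 0, 0]
    - [0, 0, 0, 0]
    - [0, -0.001, 0, 0]
    - [0, -0.002, 0, 0]
    - [0, -0.003, 0, 0]
    - [0, -0.004, 0, 0]
    - [0, -0.004, 0, 0]
    - [0, -0.004, 0, 0]
  claw: -1
  newtons: 30

```text
time: 14.1
ee_pos: [0.5749, 0.0516, 0.1087]
eef_rot: [0.222, 0.975, 0.002, 0.001]
ft_force: [8.1, 8.7, -7.6]
width: 0.0194
```

```bash
python3 go.py
```

```text
t 14.1 p [0.5749 0.0516 0.1087] jaw 64.33 w 0.0194 F [ 8.1  8.7 -7.6] M [ 1.85 -1.74 -0.03] q [-0.48  0.32  0.38  1.75 -0.14  1.09  1.06] tilt [ 0.003  0.003 -1.   ]
```

Emit:
move_arm:
  series:
    - [0, 0, 0, 0]
    - [0, 0, 0, 0]
    - [0, 0, 0, 0]
    - [0, 0, 0, 0]
    - [0, 0, 0, 0]
    - [0, 0, 0, 0]
    - [0, 0, -0.02, 0]
    - [0, 0, -0.04, 0]
    - [0, 0, -0.06, 0]
    - [0, 0, -0.08, 0]
    - [0, 0, -0.09, 0]
    - [0, 0, -0.09, 0]
    - [0, 0, -0.09, 0]
  claw: 1

```text
time: 15.4
ee_pos: [0.5733, 0.0489, 0.1978]
eef_rot: [0.223, 0.975, -0.0, -0.0]
ft_force: [-0.3, 0.1, -0.8]
width: 0.0871
```

```bash
python3 snap.py 3; python3 -c "
from meas import *
measure('scene','scene3.npz')"; python3 go.py .5203,-.0632,.2,-3.2 .5203,-.0632,.113,-3.2
```

```text
scene disc c [ 0.5254 -0.0645] notch mod45 17.54 bar c [ 0.5233 -0.0639] [0.079 0.022] angle 87.28 handle [0.5802 0.0513 0.1444] [0.577  0.0513 0.1436]
t 15.5 p [0.5731 0.0489 0.1974] jaw 64.2 w 0.0867 F [-0.  -0.1 -0.3] M [-0.06 -0.05 -0.05] q [-0.5   0.24  0.4   1.65 -0.1   1.27  1.03] tilt [-0.002 -0.    -1.   ]
[0.5203, -0.0632, 0.2, -3.2] -> [-0.0012 -0.1239 -0.0024] roll 1.1764
[0.5203, -0.0632, 0.113, -3.2] -> [-0.0014 -0.1238  0.0846] roll 1.1764
```

Emit:
move_arm:
  series:
    - [0, -0.015, 0, 0.147]
    - [0, -0.03, 0, 0.294]
    - [0, -0.046, 0, 0.441]
    - [0, -0.062, 0, 0.588]
    - [0, -0.077, 0, 0.735]
    - [0, -0.093, 0, 0.882]
    - [0, -0.11, 0, 1.03]
    - [-0.0013, -0.1239, 0, 1.1764]
    - [-0.0013, -0.1239, 0, 1.1764]
    - [-0.0013, -0.1239, 0.02, 1.1764]
    - [-0.0013, -0.1239, 0.04, 1.1764]
    - [-0.0013, -0.1239, 0.06, 1.1764]
    - [-0.0013, -0.1239, 0.075, 1.1764]
    - [-0.0013, -0.1239, 0.082, 1.1764]
    - [-0.0013, -0.1239, 0.0846, 1.1764]
    - [-0.0013, -0.1239, 0.0846, 1.1764]

```text
time: 17.1
ee_pos: [0.5211, -0.0629, 0.1141]
eef_rot: [0.726, 0.688, -0.0, -0.0]
ft_force: [0.7, -0.3, 0.0]
width: 0.0872
```

Emit:
move_arm:
  series:
    - [0, 0, 0, 0]
    - [0, 0, 0, 0]
    - [0, 0, 0, 0]
    - [0, 0, 0, 0]
    - [0, 0, 0, 0]
    - [0, 0, 0, 0]
    - [0, 0, 0, 0]
    - [0, 0, 0, 0]
    - [0, 0, 0, 0]
    - [0, 0, 0, 0]
    - [0, 0, 0, 0]
  claw: -1
  newtons: 40

```text
time: 18.2
ee_pos: [0.5202, -0.0631, 0.1139]
eef_rot: [0.727, 0.687, -0.0, -0.001]
ft_force: [-5.8, 0.7, 4.2]
width: 0.0177
```

```bash
python3 go.py .5203,-.0632,.113,-3.2
```

```text
t 18.2 p [ 0.5202 -0.0631  0.1139] jaw -3.21 w 0.0177 F [-5.8  0.7  4.2] M [0.01 1.26 0.04] q [-0.47  0.22  0.57  1.89 -0.13  1.08  0.09] tilt [-0.002  0.    -1.   ]
[0.5203, -0.0632, 0.113, -3.2] -> [-0.0001  0.0001  0.0009] roll -0.0001
```

Emit:
move_arm:
  series:
    - [0, -0.001, 0, 0.03]
    - [0, -0.001, 0, 0.08]
    - [0, -0.001, 0, 0.16]
    - [0, -0.001, 0, 0.24]
    - [0, -0.001, 0, 0.32]
    - [0, -0.001, 0, 0.4]

```text
time: 18.8
ee_pos: [0.5208, -0.0633, 0.114]
eef_rot: [0.849, 0.528, 0.001, 0.001]
ft_force: [4.1, -1.2, -4.2]
width: 0.0174
```

```bash
python3 go.py
```

```text
t 18.8 p [ 0.5208 -0.0633  0.114 ] jaw -26.28 w 0.0174 F [ 4.1 -1.2 -4.2] M [-0.34 -0.84  0.25] q [-0.52  0.22  0.62  1.89 -0.15  1.07 -0.3 ] tilt [ 0.002 -0.001 -1.   ]
```

Emit:
move_arm:
  series:
    - [0, 0, 0, 0.08]
    - [0, 0, 0, 0.16]
    - [0, 0, 0, 0.24]
    - [0, 0, 0, 0.32]
    - [0, 0, 0, 0.4]
    - [0, 0, 0, 0.48]
    - [0, 0, 0, 0.56]
    - [0, 0, 0, 0.64]
    - [0, 0, 0, 0.72]
    - [0, 0, 0, 0.8]
    - [0, 0, 0, 0.8]

```text
time: 19.9
ee_pos: [0.5216, -0.0643, 0.1141]
eef_rot: [0.988, 0.155, 0.002, 0.001]
ft_force: [9.8, -5.3, -9.8]
width: 0.018
```

```bash
python3 go.py
```

```text
t 19.9 p [ 0.5216 -0.0643  0.1141] jaw -72.14 w 0.018 F [ 9.8 -5.3 -9.8] M [-1.11 -1.99 -0.05] q [-0.62  0.24  0.74  1.89 -0.18  1.07 -1.06] tilt [ 0.004 -0.002 -1.   ]
```

Emit:
move_arm:
  series:
    - [0.0012, 0.0012, 0, 0.0]
    - [0.0012, 0.0012, 0, 0.05]
    - [0.0012, 0.0012, 0, 0.1]
    - [0.0012, 0.0012, 0, 0.15]
    - [0.0012, 0.0012, 0, 0.2]

```text
time: 20.4
ee_pos: [0.5218, -0.0647, 0.114]
eef_rot: [0.998, 0.056, 0.0, 0.001]
ft_force: [1.7, -3.9, -2.9]
width: 0.0178
```

```bash
python3 go.py
```

```text
t 20.4 p [ 0.5218 -0.0647  0.114 ] jaw -83.54 w 0.0178 F [ 1.7 -3.9 -2.9] M [-0.78 -0.39  0.29] q [-0.64  0.25  0.77  1.89 -0.19  1.08 -1.25] tilt [ 0.001 -0.001 -1.   ]
```

Emit:
move_arm:
  series:
    - [0, 0.0005, 0, 0.05]
    - [0, 0.0005, 0, 0.1]
    - [0, 0.0005, 0, 0.15]

```text
time: 20.7
ee_pos: [0.5219, -0.065, 0.114]
eef_rot: [1.0, -0.018, 0.0, 0.0]
ft_force: [2.0, -2.2, -3.1]
width: 0.0178
```

```bash
python3 go.py
```

```text
t 20.7 p [ 0.5219 -0.065   0.114 ] jaw -92.12 w 0.0178 F [ 2.  -2.2 -3.1] M [-0.66 -0.28  0.29] q [-0.66  0.25  0.79  1.89 -0.2   1.08 -1.39] tilt [ 0.001 -0.001 -1.   ]
```

Emit:
move_arm:
  series:
    - [0, 0.0, 0, 0.05]
    - [0, 0.0, 0, 0.1]
    - [0, 0.0, 0, 0.15]

```text
time: 21.0
ee_pos: [0.5218, -0.0653, 0.114]
eef_rot: [0.996, -0.093, 0.001, 0.001]
ft_force: [2.0, -3.8, -2.3]
width: 0.018
```

```bash
python3 go.py
```

```text
t 21.0 p [ 0.5218 -0.0653  0.114 ] jaw -100.72 w 0.018 F [ 2.  -3.8 -2.3] M [-0.79 -0.23  0.61] q [-0.68  0.26  0.82  1.89 -0.21  1.08 -1.53] tilt [ 0.001 -0.001 -1.   ]
```

Emit:
move_arm:
  series:
    - [0, 0.0, 0, 0.02]
    - [0, 0.0, 0, 0.04]
    - [0, 0.0, 0, 0.04]

```text
time: 21.3
ee_pos: [0.5219, -0.0653, 0.1141]
eef_rot: [0.994, -0.112, 0.001, 0.001]
ft_force: [3.2, -5.2, -3.7]
width: 0.0179
```

```bash
python3 go.py
```

```text
t 21.3 p [ 0.5219 -0.0653  0.1141] jaw -102.84 w 0.0179 F [ 3.2 -5.2 -3.7] M [-1.2  -0.49  0.93] q [-0.68  0.26  0.83  1.89 -0.21  1.08 -1.57] tilt [ 0.001 -0.002 -1.   ]
```

Moment about z is 0.93 N m and still rising, against 0.25–0.29 while the knob was turning, so it is on its stop. I'll release without backing off, rise and look.

Emit:
move_arm:
  series:
    - [0, 0, 0, 0]
    - [0, 0, 0, 0]
    - [0, 0, 0, 0]
    - [0, 0, 0, 0]
    - [0, 0, 0, 0]
    - [0, 0, 0, 0]
    - [0, 0, 0, 0]
    - [0, 0, -0.02, 0]
    - [0, 0, -0.04, 0]
    - [0, 0, -0.06, 0]
    - [0, 0, -0.08, 0]
    - [0, 0, -0.09, 0]
    - [0, 0, -0.09, 0]
  claw: 1

```text
time: 22.6
ee_pos: [0.5221, -0.0644, 0.205]
eef_rot: [0.994, -0.112, 0.001, -0.0]
ft_force: [0.1, 0.3, 0.8]
width: 0.0872
```

```bash
python3 go.py .5755,.0525,.2,-115.8
```

```text
t 22.6 p [ 0.5221 -0.0644  0.205 ] jaw -102.89 w 0.0872 F [0.1 0.3 0.8] M [-0.01  0.16  0.02] q [-0.74  0.14  0.85  1.79 -0.11  1.26 -1.65] tilt [ 0.002  0.001 -1.   ]
[0.5755, 0.0525, 0.2, -115.8] -> [ 0.0259 -0.1258  0.0052] roll 0.2253
```

Emit:
move_arm:
  series:
    - [0.005, -0.025, 0.005, 0.05]
    - [0.01, -0.05, 0.005, 0.1]
    - [0.015, -0.075, 0.005, 0.15]
    - [0.02, -0.1, 0.005, 0.2]
    - [0.026, -0.1258, 0.005, 0.2253]
    - [0.026, -0.1258, 0.005, 0.2253]
    - [0.026, -0.1258, 0.005, 0.2253]

```text
time: 23.3
ee_pos: [0.5744, 0.0525, 0.1977]
eef_rot: [0.975, -0.223, -0.001, 0.001]
ft_force: [0.3, -1.0, -0.4]
width: 0.0868
```

```bash
python3 snap.py 4; python3 -c "
from meas import *
measure('scene','scene4.npz')"; python3 go.py .5755,.0525,.108,-115.8
```

```text
scene disc c [ 0.5248 -0.064 ] notch mod45 14.52 bar c [ 0.5235 -0.0645] [0.017 0.081] angle 170.29 handle [0.5806 0.0513 0.1447] [0.5771 0.051  0.1438]
t 23.4 p [0.5744 0.0512 0.1984] jaw -115.87 w 0.0873 F [ 0.1  0.4 -0. ] M [0.   0.21 0.06] q [-0.83  0.3   0.81  1.66 -0.22  1.28 -2.  ] tilt [-0.001 -0.001 -1.   ]
[0.5755, 0.0525, 0.108, -115.8] -> [ 0.0005 -0.0017  0.0904] roll -0.0012
```

View pics/s4.png

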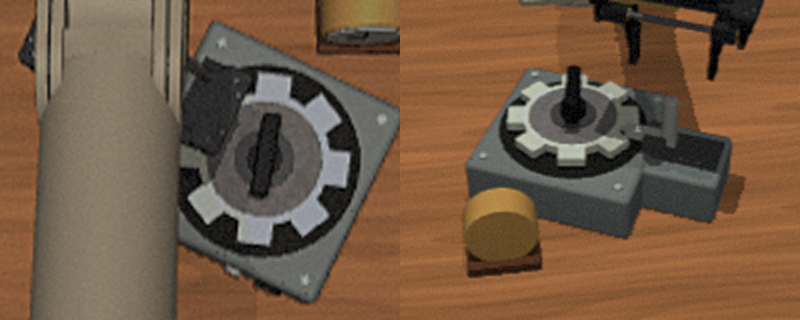

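The bar is now at about 170°, having turned 94° relative to the disc (1.64 rad, so a start near 0.36). The disc has taken up 3° of its play, and the bolt handle is still home at about (668,125) in the picture. Next is drawing the bolt.

Emit:
move_arm:
  series:
    - [0, -0.001, 0.02, 0]
    - [0, -0.001, 0.04, 0]
    - [0, -0.001, 0.06, 0]
    - [0, -0.001, 0.075, 0]
    - [0, -0.001, 0.085, 0]
    - [0, -0.001, 0.09, 0]
    - [0, -0.001, 0.09, 0]

```text
time: 24.1
ee_pos: [0.5752, 0.0531, 0.1088]
eef_rot: [0.975, -0.223, -0.0, 0.0]
ft_force: [-0.9, -1.1, -0.2]
width: 0.0868
```

Emit:
move_arm:
  series:
    - [0, 0, 0, 0]
    - [0, 0, 0, 0]
    - [0, 0, 0, 0]
    - [0, 0, 0, 0]
    - [0, 0, 0, 0]
    - [0, 0, 0, 0]
    - [0, 0, 0, 0]
    - [0, 0, 0, 0]
    - [0, 0, 0, 0]
    - [0, 0, 0, 0]
  claw: -1
  newtons: 30

```text
time: 25.1
ee_pos: [0.5752, 0.053, 0.109]
eef_rot: [0.975, -0.223, -0.0, 0.0]
ft_force: [-0.4, -1.0, 0.4]
width: 0.0196
```

```bash
python3 go.py
```

```text
t 25.1 p [0.5752 0.053  0.109 ] jaw -115.82 w 0.0196 F [-0.4 -1.   0.4] M [-0.27  0.34 -0.02] q [-0.79  0.39  0.77  1.76 -0.3   1.11 -1.95] tilt [-0. -0. -1.]
```

Emit:
move_arm:
  series:
    - [0, -0.004, 0, 0]
    - [0, -0.008, 0, 0]
    - [0, -0.012, 0, 0]
    - [0, -0.016, 0, 0]
    - [0, -0.02, 0, 0]
    - [0, -0.023, 0, 0]
    - [0, -0.025, 0, 0]
    - [0, -0.025, 0, 0]

```text
time: 25.9
ee_pos: [0.5859, 0.0755, 0.109]
eef_rot: [0.975, -0.223, -0.0, 0.0]
ft_force: [-3.7, -3.9, 3.4]
width: 0.019
```

```bash
python3 go.py
```

```text
t 25.9 p [0.5859 0.0755 0.109 ] jaw -115.82 w 0.019 F [-3.7 -3.9  3.4] M [-0.85  1.13  0.01] q [-0.81  0.42  0.75  1.72 -0.32  1.12 -1.98] tilt [-0.001 -0.001 -1.   ]
```

Emit:
move_arm:
  series:
    - [0, -0.001, 0, 0]
    - [0, -0.002, 0, 0]
    - [0, -0.003, 0, 0]
    - [0, -0.004, 0, 0]
    - [0, -0.004, 0, 0]

```text
time: 26.4
ee_pos: [0.5861, 0.0756, 0.1089]
eef_rot: [0.974, -0.225, -0.002, 0.002]
ft_force: [-13.9, -12.2, 10.5]
width: 0.0191
```

```bash
python3 go.py
```

```text
t 26.4 p [0.5861 0.0756 0.1089] jaw -115.99 w 0.0191 F [-13.9 -12.2  10.5] M [-2.77  3.08  0.05] q [-0.81  0.43  0.76  1.72 -0.32  1.13 -1.98] tilt [-0.004 -0.004 -1.   ]
```

Emit:
move_arm:
  series:
    - [0, 0, 0, 0]
    - [0, 0, 0, 0]
    - [0, 0, 0, 0]
    - [0, 0, 0, 0]
    - [0, 0, 0, 0]
    - [0, 0, 0, 0]
    - [0, 0, 0, 0]
    - [0, 0, 0, 0]
    - [0, 0, -0.02, 0]
    - [0, 0, -0.04, 0]
    - [0, 0, -0.06, 0]
    - [0, 0, -0.08, 0]
    - [0, 0, -0.1, 0]
    - [0, 0, -0.12, 0]
    - [0, 0, -0.12, 0]
  claw: 1

```text
time: 27.9
ee_pos: [0.5892, 0.0794, 0.2317]
eef_rot: [0.975, -0.223, 0.002, -0.001]
ft_force: [0.8, -0.6, -0.1]
width: 0.0871
```

```bash
python3 go.py .52,.22,.23,-115.8
```

```text
t 27.9 p [0.5892 0.0794 0.2317] jaw -115.82 w 0.0871 F [ 0.8 -0.6 -0.1] M [ 0.    0.09 -0.03] q [-0.85  0.32  0.8   1.57 -0.23  1.35 -2.05] tilt [ 0.004  0.001 -1.   ]
[0.52, 0.22, 0.23, -115.8] -> [-0.1235 -0.0964  0.0016] roll -0.0003
```

Emit:
move_arm:
  series:
    - [-0.015, -0.012, 0, -0.1]
    - [-0.03, -0.024, 0, -0.2]
    - [-0.045, -0.036, 0, -0.3]
    - [-0.06, -0.048, 0, -0.4]
    - [-0.075, -0.06, 0, -0.5]
    - [-0.09, -0.072, 0, -0.6]
    - [-0.105, -0.084, 0, -0.7]
    - [-0.12, -0.096, 0, -0.8]
    - [-0.14, -0.11, 0, -0.8]
    - [-0.16, -0.13, 0, -0.8]
    - [-0.18, -0.145, 0, -0.8]
    - [-0.2, -0.16, 0, -0.8]
    - [-0.2, -0.16, 0, -0.8]

```text
time: 29.2
ee_pos: [0.475, 0.3142, 0.2279]
eef_rot: [0.984, 0.177, -0.001, -0.0]
ft_force: [-0.1, 0.9, 0.6]
width: 0.0866
```

```bash
python3 snap.py 5; python3 meas.py 5; python3 go.py; python3 - <<'E'
import numpy as np,cv2
p=np.load('top5.npz')['p']; cv2.imwrite('pics/top5.png',p[:,:,::-1])
a=np.load('scene0.npz')['p'].astype(int);b=np.load('scene5.npz')['p'].astype(int)
for nm,(u0,u1,v0,v1) in dict(jar=(410,442,165,203),clock=(218,264,232,278),screw=(130,160,198,248)).items():
    print(nm,abs(a-b)[v0:v1,u0:u1].mean())
E
```

```text
top disc c [ 0.5217 -0.0639] notch mod45 15.09 bar c [ 0.5203 -0.0636] [0.018 0.079] angle 170.61 handle [0.5868 0.0758 0.1484] [0.5866 0.0766 0.1472]
scene disc c [ 0.5242 -0.0632] notch mod45 14.91 bar c [ 0.5236 -0.0646] [0.018 0.079] angle 170.34 handle [0.5917 0.0748 0.1447] [0.5901 0.0753 0.144 ]
t 29.3 p [0.4773 0.3105 0.2284] jaw -69.92 w 0.0871 F [ 0.3 -0.2  0.8] M [-0.1   0.12 -0.01] q [-1.13  0.22  0.55  1.63 -0.12  1.33 -1.78] tilt [-0.    -0.001 -1.   ]
jar 17.28810307017544
clock 3.4758979206049148
screw 3.4646666666666666
```

View pics/s5.png

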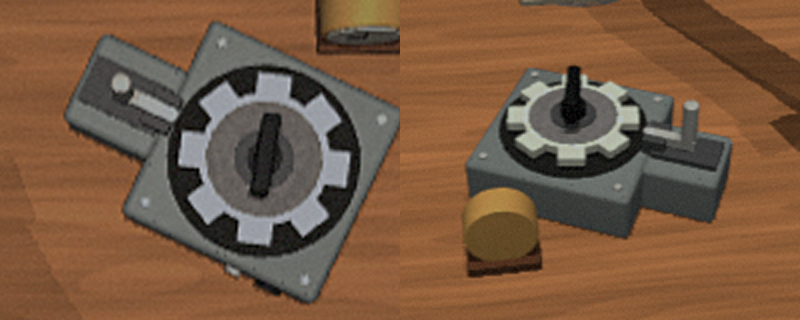

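View pics/top5.png

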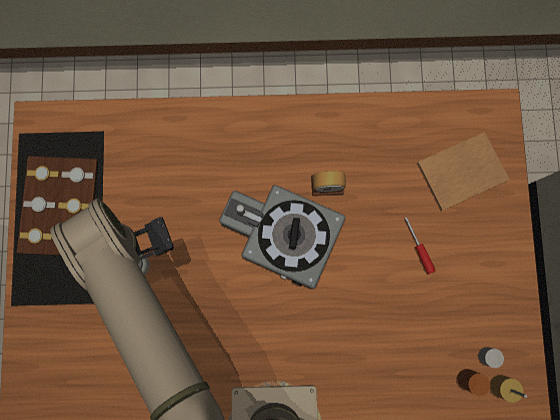

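```bash
python3 - <<'E'
from h import *
for k in "05":
    p,d,K,R,t=load(f"scene{k}.npz");P=cloud(d,K,R,t);z=P[...,2]
    m=(d>0)&(z>.02)&(z<.09)&(abs(P[...,0]-.46)<.08)&(abs(P[...,1]-.365)<.08)
    print(k,m.sum(),P[m].mean(0).round(4))
from bench import r
print(r.close_job())
E
```

```text
0 661 [0.4702 0.3675 0.0612]
5 662 [0.4705 0.3674 0.061 ]
the job is handed in; nothing more can be done
None
```

The job was done in the order asked and handed in at about 29 s. No verdict comes back, so what follows is from my own checks.

- **Bolt home:** I turned the disc about 18–19° anticlockwise by the knob so a notch faced the bolt, then pushed the bolt in. The gripper travelled about 26.7 mm and came up against a firm stop at about 11 N. I eased back slightly before letting go, so I pressed it home again and it stopped at the same place. The camera put the handle's travel at about 25 mm, a little under the nominal 26 mm and within the measuring noise.
- **Knob tightened:** I turned it clockwise until the moment rose from about 0.27 to 0.93 N m, which I took as the stop. From the pictures it turned about 93° relative to the disc (1.62 rad). That implies a start near 0.38, within the stated range. The knob angle itself can't be read, so this rests on the moment and the pictures.
- **Bolt drawn out:** I pulled it back to a firm stop at about 18 N. Afterwards the handle measured 1–2 mm further out than at the start. I did not turn the disc to prove it was free.
- **Bystanders:** The jar measured within 0.3 mm of where it began. The clock and screwdriver look unchanged in the pictures. At hand-in the gripper was open and clear of everything.

The two cameras disagreed by about 3 mm in x on the spindle position. I used the contact forces in the grip to settle it.

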